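# Try the taper plug in the load-frame socket and break it loose with the key

## Robot

A 7-joint arm with a two-finger parallel gripper is mounted at the origin on the work surface. World frame = base frame: x ahead of the robot, y to its left, z up, the work surface at z = 0. Lengths are in m, angles in rad, forces in N, time in s.
With the tool pointing down it reaches from about 0.425 to 0.975 m from the base axis. Payload 16.7 kg.
Tool frame: the origin (TCP) lies midway between the tips of the shut fingers; the grasp point (between the pads) lies behind it (arm.grip_depth is the z of the grasp point in the tool frame, in m); z points along the fingers, y is the line along which they close (so a half turn about z gives the same grasp; the last joint's range is limited). The gripper opens to 85 mm and grips with 20 to 120 N. Pads are 22 mm wide; open, the fingers measure 114 mm over their backs; the gripper's body (76 mm by 85 mm) begins 54 mm behind the grasp point. The pads swing forward as they close: fully open they stand 13 mm farther back than shut.
Start: joints at [-1.429, 0.426, 0.074, 1.606, -0.034, 1.111, -0.067], TCP at [0.194, 0.646, 0.209] pointing down, gripper open.
Joint ranges: [-2.85, 2.85], [-0.5, 2.14], [-1.23, 1.37], [0.21, 2.46], [-1.02, 4.16], [0.16, 2.05], [-2.73, 2.73]. Speed limits (rad/s): [1.89, 1.89, 2.39, 2.39, 3.01, 3.01, 3.01].

## Interface

Orientations are given as a unit quaternion [x, y, z, w].
In Python, from bench import status, cams, ticket, arm gives the robot as it stands.
- The arm moves only by the shell command python3 -m handwheel 'ROWS' [FORCE]. ROWS is JSON, a list that holds one entry, the list of rows, each a list of 7 numbers: the turn, a rotation vector about the world's x, y, z in degrees, then the shift along the world's x, y, z in cm, then the opening, from 0 (shut) to 1 (fully open). A call has exactly 5 rows; each row is the pose to reach, as a shift and turn from the pose commanded when the call began; what a row does not reach only later rows make up. A row lasts 1/12 s, in which the tool goes at most 41.7 mm and 7.16 degrees, less where a joint would pass 70% of its speed; a pose out of reach is approached as far as the arm can. A call with a gripper value outside its range is refused whole. The fingers move at their own pace and stop on an object; FORCE is the grip in N (left out, the last holds). Time passes only in rows, so rows that repeat a pose let the fingers close, or fill a call up. It gives the time, the measured TCP pose, the force, the opening and the grip force at its end, in the units of the state.
- status.sense(): the state, without advancing time (a new reading comes with each control period).
- cams.grab_frame(name): name is "scene" or "top" or "wrist"; returns the picture (420x560x3 uint8, blue, green, red); there is no depth.
- cams.calibration(name): a dict with "vfov" (degrees; the focal length in pixels is half the picture's height over the tangent of half this angle, whatever the lens; pixels are square), "cx", "cy" (the principal point, pixels), "extrinsics" (4x4, takes a point from camera to world coordinates). Camera axes: x right, y up, looking along -z (the intrinsics and any distortion apply to the point x, -y, -z); pixel columns grow to the right and rows downward; lengths in m; the calibration is good to about 2 mm. The wrist camera is an equidistant fisheye: a pixel r from the principal point sees the ray r / f radians off the axis. A picture is of the moment at which its call begins: read the wrist's pose just before it. calibration takes no time and is no camera call; for the wrist camera it gives the pose at the moment of the call.
- ticket.sign_off(): hands the job in; it is judged then, once.
The state is a dict: "time": time; "joint_positions": joint angles; "joint_vel": joint speeds; "tau": joint torques, N m; "position": TCP position; "tool_rot": TCP orientation; "force": force on the tool from outside, world axes, zero at the start; "torque": the same for the moment, N m; "finger_gap": finger opening in m; "grip_force": force on a finger pad.
Only numpy, scipy, OpenCV 4.12 (cv2) and the standard library are available. Lean on these libraries where they do the work, as an engineer would, in place of code of your own. Each camera call takes 0.05 s, during which the arm holds its last target. There are 200 camera calls.

## Task

Check the fit of the taper plug (the one with the straight crossbar handle) in the taper socket: start it in the bore with its crossbar standing well crosswise (about an eighth of a turn or more) to the line of the wedge key, then push it down while twisting until its collar sits fully home on the sleeve and the crossbar lies in line with the key. Let go of it, and break it loose by driving the wedge key in by its head as far as it goes, so that the key lifts the plug; leave the plug standing loose in the socket, and leave the round-knobbed pin alone.

Things in the scene. Friction and masses are not known exactly. Their poses are not given: they have to be found in the camera images.
- taper_plug: Steel plug, 0.45 kg, in an open stand (3 holes 90 mm apart in a row, top 100 mm up); only one with a straight crossbar. Origin: centre of collar's underside, z up. Collar 52 mm across, z 0 to 10 mm; tapered shank below, 75 mm long, 34 to 19 mm across; neck 18 mm across; dark crossbar z 32 to 56, 70 mm long (x), 18 mm thick (y), roughly along the row: grasp across its thickness.
- socket: Fixed steel sleeve, 60 mm across, between two aluminium cheeks (to 46 mm in y). Origin: on the bench under the bore's axis, z up, x = way the key is driven. Sleeve top z 120 mm: collar's underside when home. Bore 36 mm across at top, 25 mm at its lower end, z 64. Spring pads in it grip the shank over the last 12 mm: its weight won't seat it, a 5 to 17 N push does; then it stays put.
- key: Steel wedge in the slot under the bore; slides along socket x only, stays where left. Origin: centre of its head's outer face, 44 mm up; axes as socket. Head: dark upright plate 44 mm wide, 14 thick, 16 to 72 mm up. Starts at socket x -170 to -162 mm; pushed on that face it goes in to a stop at -100. With the plug home it meets the shank at about -159, lifting it 14 mm by the stop; 3 to 18 N.
- straight_pin: Steel pin with a round dark knob 38 mm across (no crossbar), knob top 54 mm above the collar's underside, straight 24 mm shank 70 mm long, same collar, in another hole of the same stand. Origin: centre of the collar's underside, z up. Leave it alone. A fork-ended pin (56 mm above its collar's underside) stands in the third hole.

How it is judged:
By the outcome, as a careful person would: the job done as asked, in the order asked, and still so for the second after the job is handed in, with the robot touching nothing.
It also fails if it takes over 51 s, if anything falls off the work surface, if the arm or the gripper's body presses on something with over 40 N, if the wrist force passes 120 N, or if a joint passes its speed limit or range.

## Working session

There is one attempt and no reset: what is moved stays moved. The work goes in short steps, Python scripts to look and compute and a shell command to move; the robot and the scene stay as the last step left them, time stands still between calls to the robot, and variables do not carry over. Pictures are saved under pics/ and viewed, at most 10 in all, crops included, and the job is handed in when it is done.

```bash
ls; mkdir -p pics
python3 - <<'E'
from bench import status,cams,arm
import cv2,numpy as np
s=status.sense();print(s['time'],s['position'],s['tool_rot'],s['finger_gap'],arm.grip_depth)
for n in ('scene','top'):
    cv2.imwrite(f'pics/{n}0.png',cams.grab_frame(n)); c=cams.calibration(n);print(n,c['vfov'],c['cx'],c['cy'],np.round(c['extrinsics'],4).tolist(), [k for k in c])
E
```

```text
pics
0.0 [0.19408982 0.64604516 0.20821158] [ 1.45384230e-01  9.89375059e-01 -6.46575405e-04 -2.94809115e-05] 0.08546320436404432 -0.0187
scene 45.92127500334167 273.76135410787833 211.8057255413587 [[-0.5431, -0.5256, 0.6548, 1.1533], [0.8396, -0.339, 0.4244, 0.3964], [-0.0011, 0.7803, 0.6254, 0.6852], [0.0, 0.0, 0.0, 1.0]] ['vfov', 'cx', 'cy', 'extrinsics']
top 46.798378788764296 283.9171112037982 217.307207187356 [[0.0073, 0.9948, -0.1019, 0.4253], [-0.9994, 0.0106, 0.0322, 0.0172], [0.0332, 0.1016, 0.9943, 0.9833], [0.0, 0.0, 0.0, 1.0]] ['vfov', 'cx', 'cy', 'extrinsics']
```

View pics/scene0.png

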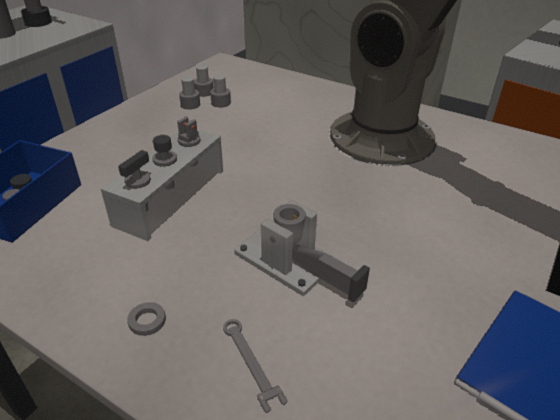

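View pics/top0.png

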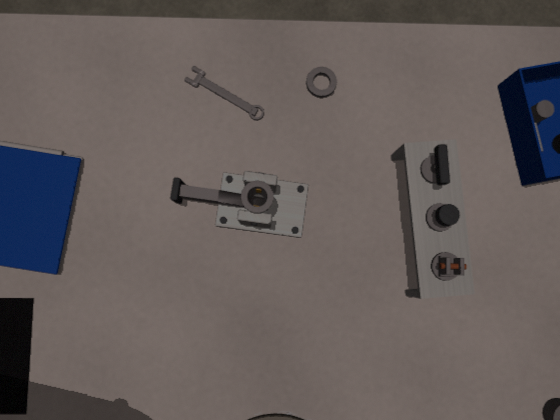

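The scene view shows the crossbar plug at about (134,165), the knob at (163,148), the bore at (291,215) and the key head at (358,283). In the top view the crossbar is at (443,164), the bore at (258,196) and the key head at (178,190), left of the socket.

```bash
cat > h.py <<'E'
import numpy as np,cv2
from bench import status,cams,arm
def ray(c,u,v,fish=False):
    f=210/np.tan(np.radians(c['vfov'])/2);x=(u-c['cx']);y=(v-c['cy']);E=np.array(c['extrinsics'])
    if fish:
        r=np.hypot(x,y);t=r/f;d=np.array([x/r*np.sin(t),-y/r*np.sin(t),-np.cos(t)])
    else: d=np.array([x/f,-y/f,-1.])
    d=E[:3,:3]@d;return E[:3,3],d/np.linalg.norm(d)
def plane(o,d,z): return o+d*(z-o[2])/d[2]
def tri(rays):
    A=sum(np.eye(3)-np.outer(d,d) for o,d in rays);b=sum((np.eye(3)-np.outer(d,d))@o for o,d in rays)
    p=np.linalg.solve(A,b);return p,[np.linalg.norm(np.cross(p-o,d)) for o,d in rays]
def blobs(im,box,thr):
    u0,v0,u1,v1=box;g=im[v0:v1,u0:u1].max(2);m=(g<thr).astype(np.uint8)
    n,l,s,c=cv2.connectedComponentsWithStats(m);out=[]
    for i in range(1,n):
        if s[i,4]>25:
            pts=np.argwhere(l==i)[:,::-1].astype(np.float32)
            out.append((s[i,4],(c[i]+[u0,v0]).round(1).tolist(),[round(float(x),1) for x in cv2.minAreaRect(pts)[1]],cv2.boxPoints(cv2.minAreaRect(pts)).round(1)+[u0,v0]))
    return out
E
python3 - <<'E'
from h import *
t=cv2.imread('pics/top0.png');s=cv2.imread('pics/scene0.png')
print('bar px',t[164,443],t[164,412],'head',t[190,178],t[190,205])
for n,im,boxes in (('top',t,[(425,135,465,195),(165,170,190,210)]),('scene',s,[(115,145,152,190),(340,255,372,305)])):
    for b in boxes:
        for thr in (50,60,70):print(n,thr,[ (x[0],x[1],x[2],x[3].tolist()) for x in blobs(im,b,thr)])
a=cv2.resize(t[120:250,160:320],None,fx=2.5,fy=2.5,interpolation=2);b=cv2.resize(s[195:310,230:380],None,fx=2.5,fy=2.5,interpolation=2)
c=cv2.resize(t[130:200,400:470],None,fx=3.5,fy=3.5,interpolation=2);d=cv2.resize(s[140:210,100:170],None,fx=3.5,fy=3.5,interpolation=2)
o=np.zeros((580,800,3),np.uint8)
for im,x,y in((a,0,0),(b,405,0),(c,0,330),(d,405,330)):o[y:y+im.shape[0],x:x+im.shape[1]]=im[:580-y,:800-x]
cv2.imwrite('pics/crop1.png',np.clip(o*1.8,0,255).astype(np.uint8))
E
```

```text
bar px [38 38 39] [108 111 116] head [21 21 23] [78 79 86]
top 50 [(np.int32(621), [439.7, 165.6], [40.0, 23.8], [[422.2999999523163, 146.30000019073486], [446.0, 144.30000019073486], [449.3999996185303, 184.20000076293945], [425.60000002384186, 186.20000076293945]])]
top 60 [(np.int32(654), [439.6, 165.7], [40.0, 24.0], [[425.0, 145.0], [449.0, 145.0], [449.0, 185.0], [425.0, 185.0]])]
top 70 [(np.int32(723), [439.2, 166.5], [44.0, 24.0], [[425.0, 144.0], [449.0, 144.0], [449.0, 188.0], [425.0, 188.0]])]
top 50 [(np.int32(246), [177.5, 191.1], [25.9, 17.3], [[165.0, 181.19999980926514], [181.29999923706055, 175.40000009536743], [190.0, 199.79999923706055], [173.69999980926514, 205.5999984741211]])]
top 60 [(np.int32(258), [177.5, 191.3], [25.0, 18.0], [[171.0, 178.0], [189.0, 178.0], [189.0, 203.0], [171.0, 203.0]])]
top 70 [(np.int32(296), [177.9, 192.2], [19.1, 25.6], [[169.09999990463257, 202.4000015258789], [173.30000019073486, 177.09999990463257], [192.10000038146973, 180.19999980926514], [187.89999961853027, 205.5]])]
scene 50 [(np.int32(269), [134.0, 165.4], [11.2, 32.4], [[1
[... 404 characters left out ...]
33.0, 175.0], [140.0, 182.0], [132.0, 190.0]])]
scene 70 [(np.int32(630), [134.4, 168.7], [35.9, 30.1], [[117.5, 153.0], [147.4000015258789, 150.30000019073486], [150.5999984741211, 186.0], [120.69999980926514, 188.79999923706055]])]
scene 50 [(np.int32(323), [357.3, 286.9], [16.4, 33.0], [[346.69999980926514, 299.9000015258789], [352.1000003814697, 267.3999996185303], [368.29999923706055, 270.1000003814697], [362.8999996185303, 302.5999984741211]])]
scene 60 [(np.int32(535), [355.6, 283.6], [35.0, 28.0], [[340.0, 266.0], [368.0, 266.0], [368.0, 301.0], [340.0, 301.0]])]
scene 70 [(np.int32(648), [354.3, 283.4], [35.0, 28.0], [[340.0, 266.0], [368.0, 266.0], [368.0, 301.0], [340.0, 301.0]])]
```

View pics/crop1.png

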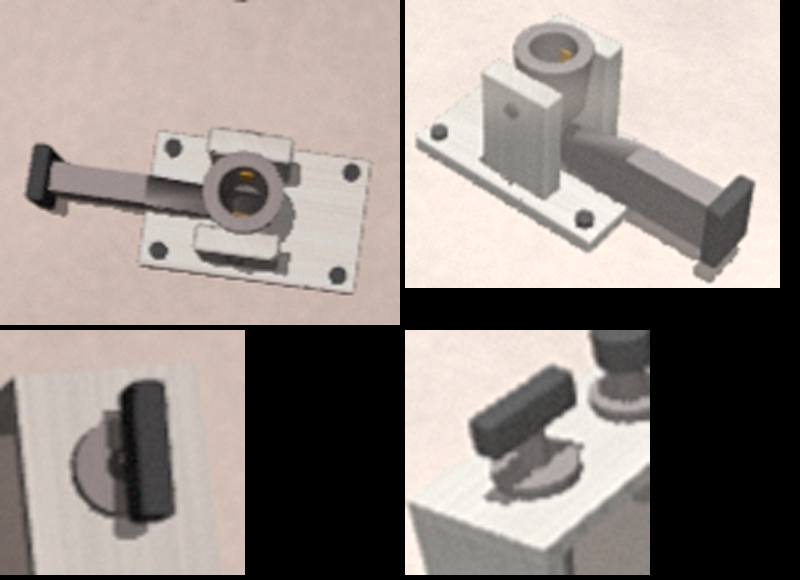

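The crops show the bar's top face centred near (443.4,164) in the top view and (133.4,159.4) in the scene view. The sleeve ring is at (257.2,196.8) and (289.6,217.4), and the key head lies to the left, toward +y.

Run:
```python
from h import *
T=cams.calibration('top');S=cams.calibration('scene')
P=lambda a,b:tri([ray(T,*a),ray(S,*b)])
t=lambda x,y:(160+x/2.5,120+y/2.5); s=lambda x,y:(230+(x-405)/2.5,195+y/2.5)
tb=lambda x,y:(400+x/3.5,130+(y-330)/3.5); sb=lambda x,y:(100+(x-405)/3.5,140+(y-330)/3.5)
np.set_printoptions(precision=4,suppress=True)
print('bar top',P(tb(152,449),sb(522,398)))
print('sleeve',P(t(243,192),s(554,56)))
for z in (.12,):print('slv@',plane(*ray(T,*t(243,192)),z),plane(*ray(S,*s(554,56)),z))
print('bar@.156',plane(*ray(T,*tb(152,449)),.156),plane(*ray(S,*sb(522,398)),.156))
# bar direction: right edge
a=plane(*ray(T,*tb(165,386)),.156);b=plane(*ray(T,*tb(173,512)),.156);print('bar dir',a,b,np.degrees(np.arctan2(*(a-b)[1::-1])),np.linalg.norm(a-b))
# base plate edges for socket axis (bolts)
bl=[t(173,147),t(351,172),t(158,250),t(337,275)];q=[plane(*ray(T,*x),.012) for x in bl]
print('bolts',q,'ax',np.degrees(np.arctan2(*(q[1]-q[0])[1::-1])),np.degrees(np.arctan2(*(q[3]-q[2])[1::-1])),'ctr',sum(q)/4)
# head top: outer top edge in top
a=plane(*ray(T,*t(37,146)),.072);b=plane(*ray(T,*t(30,203)),.072);print('head outer',a,b,(a+b)/2)
print('scene headouter',plane(*ray(S,*s(752,179)),.072),plane(*ray(S,*s(712,208)),.072))
```

```text
bar top (array([ 0.6072, -0.2893,  0.1527]), [np.float64(0.0007158439501598079), np.float64(0.0007158439501596835)])
sleeve (array([0.5508, 0.0388, 0.1111]), [np.float64(0.0013322921220717042), np.float64(0.0013322921220717593)])
slv@ [0.5502 0.0374 0.12  ] [0.5596 0.0456 0.12  ]
bar@.156 [ 0.607  -0.2887  0.156 ] [ 0.6106 -0.2842  0.156 ]
bar dir [ 0.6393 -0.2962  0.156 ] [ 0.5751 -0.2985  0.156 ] 2.0421487834334924 0.06420763244839128
bolts [array([0.6019, 0.097 , 0.012 ]), array([ 0.5832, -0.0473,  0.012 ]), array([0.5181, 0.1074, 0.012 ]), array([ 0.4994, -0.0363,  0.012 ])] ax -97.35627568168302 -97.40532594275001 ctr [0.5506 0.0302 0.012 ]
head outer [0.5904 0.1945 0.072 ] [0.5468 0.1985 0.072 ] [0.5686 0.1965 0.072 ]
scene headouter [0.5496 0.2018 0.072 ] [0.5898 0.1906 0.072 ]
```

```bash
python3 -m handwheel '[[[0,0,-7,2.6,-3.1,2,1],[0,0,-14,5.2,-6.2,4,1],[0,0,-21,7.8,-9.3,6,1],[0,0,-28,10.4,-12.4,8,1],[0,0,-35,13,-15.5,10,1]]]'
python3 -m handwheel '[[[0,0,-7,2.4,-3.3,0,1],[0,0,-14,4.8,-6.6,0,1],[0,0,-21,7.2,-9.9,0,1],[0,0,-28,9.6,-13.2,0,1],[0,0,-35,12,-16.5,0,1]]]'
python3 -m handwheel '[[[0,0,-7,1.2,-3.8,0,1],[0,0,-14,2.4,-7.6,0,1],[0,0,-21,3.6,-11.4,0,1],[0,0,-28,4.8,-15.2,0,1],[0,0,-35,6,-19,0,1]]]'
python3 -c "
from h import *;s=status.sense();print(s['joint_positions'])"
```

```text
time: 0.52
position: [0.315, 0.5016, 0.3018]
tool_rot: [0.439, 0.899, -0.0, -0.0]
force: [0.3, 0.6, 0.1]
finger_gap: 0.0853
grip_force: 0.0
time: 0.93
position: [0.4348, 0.3364, 0.3012]
tool_rot: [0.689, 0.725, -0.0, -0.0]
force: [0.5, 1.1, -0.5]
finger_gap: 0.0854
grip_force: 0.0
time: 1.35
position: [0.4942, 0.1463, 0.3012]
tool_rot: [0.875, 0.484, 0.0, -0.0]
force: [0.6, 1.0, 0.9]
finger_gap: 0.0853
grip_force: 0.0
[-0.99316138  0.08040569  0.62734504  1.86903311 -0.05091305  1.20786157
 -0.90880195]
```

```bash
python3 -c "
from h import *;import pickle
c=cams.calibration('wrist');im=cams.grab_frame('wrist');cv2.imwrite('pics/w1.png',im);pickle.dump(c,open('pics/w1.pkl','wb'));print(c['extrinsics'],c['vfov'])"
python3 -m handwheel '[[[0,0,-7,1.2,-4,0,1],[0,0,-14,2.4,-8,0,1],[0,0,-21,3.6,-12,0,1],[0,0,-28,4.8,-16,0,1],[0,0,-35,6,-20,0,1]]]'
python3 -c "
from h import *;import pickle
c=cams.calibration('wrist');im=cams.grab_frame('wrist');cv2.imwrite('pics/w2.png',im);pickle.dump(c,open('pics/w2.pkl','wb'));print(status.sense()['joint_positions'])"
python3 -m handwheel '[[[0,0,-5,1,-4,0,1],[0,0,-10,2,-8,0,1],[0,0,-15,3,-12,0,1],[0,0,-20,4,-16,0,1],[0,0,-21,5.3,-20,0,1]]]'
python3 -c "
from h import *;import pickle
c=cams.calibration('wrist');im=cams.grab_frame('wrist');cv2.imwrite('pics/w3.png',im);pickle.dump(c,open('pics/w3.pkl','wb'));s=status.sense();print(s['joint_positions'])
a,b=[cv2.resize(cv2.imread(f'pics/w{i}.png'),(400,300),interpolation=3) for i in (1,3)]
c=cv2.resize(cv2.imread('pics/w2.png'),(400,300),interpolation=3)
o=np.vstack([np.hstack([a,c]),np.hstack([b,b*0])]);cv2.imwrite('pics/w123.png',np.clip(o*1.6,0,255).astype(np.uint8))"
```

```text
[[ 8.47510273e-01  5.08563495e-01  1.51952325e-01  5.32078898e-01]
 [-5.30778987e-01  8.11999649e-01  2.42755511e-01  2.08172286e-01]
 [ 7.13562468e-05 -2.86390890e-01  9.58112860e-01  4.66798456e-01]
 [ 0.00000000e+00  0.00000000e+00  0.00000000e+00  1.00000000e+00]] 65.70646984690485
time: 1.82
position: [0.5541, -0.053, 0.3014]
tool_rot: [0.98, 0.199, 0.0, -0.0]
force: [0.9, 0.2, 0.1]
finger_gap: 0.0853
grip_force: 0.0
[-0.72941918  0.20107647  0.85236977  1.79095341 -0.15857888  1.21927418
 -1.0191901 ]
time: 2.28
position: [0.607, -0.2524, 0.3008]
tool_rot: [1.0, 0.018, -0.0, -0.0]
force: [0.3, 1.7, 0.8]
finger_gap: 0.0856
grip_force: 0.0
[-0.32925514  0.46017103  0.91799741  1.56588472 -0.37075873  1.30079252
 -0.90333677]
```

View pics/w123.png

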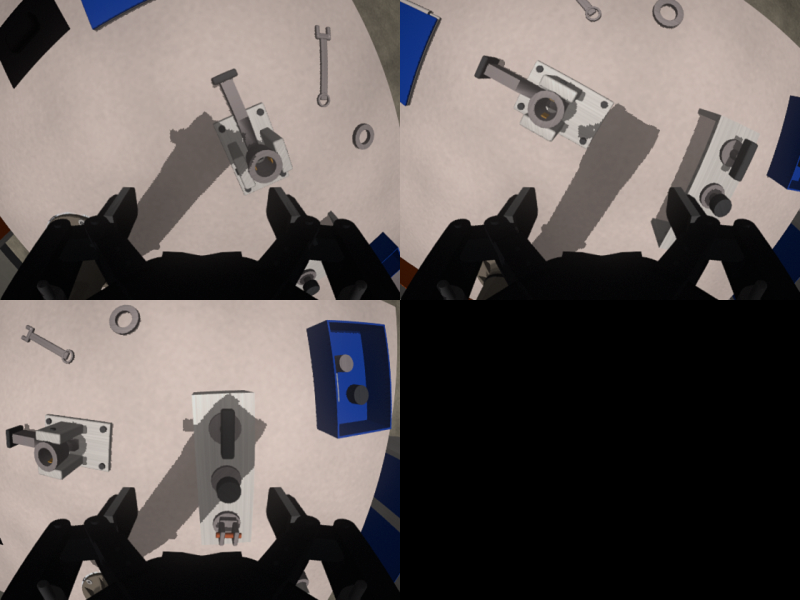

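Wrist views w1–w3 show the sleeve ring at about (371,228), (204,153) and (66,218) in full pixels. The bar is at about (474,217) in w2 and (319,186) in w3.

Run:
```python
from h import *
o=np.zeros((600,800,3),np.uint8)
for k,(n,u,v) in enumerate([(1,371,228),(2,204,153),(3,66,218),(2,474,217),(3,319,186)]):
    im=cv2.imread(f'pics/w{n}.png');c=cv2.resize(im[v-32:v+32,u-32:u+32],(260,260),interpolation=2)
    x,y=(k%3)*265,(k//3)*265;o[y:y+260,x:x+260]=np.clip(c.astype(float)*1.8,0,255)
cv2.imwrite('pics/c5.png',o)
```

```text
(no output)
```

View pics/c5.png

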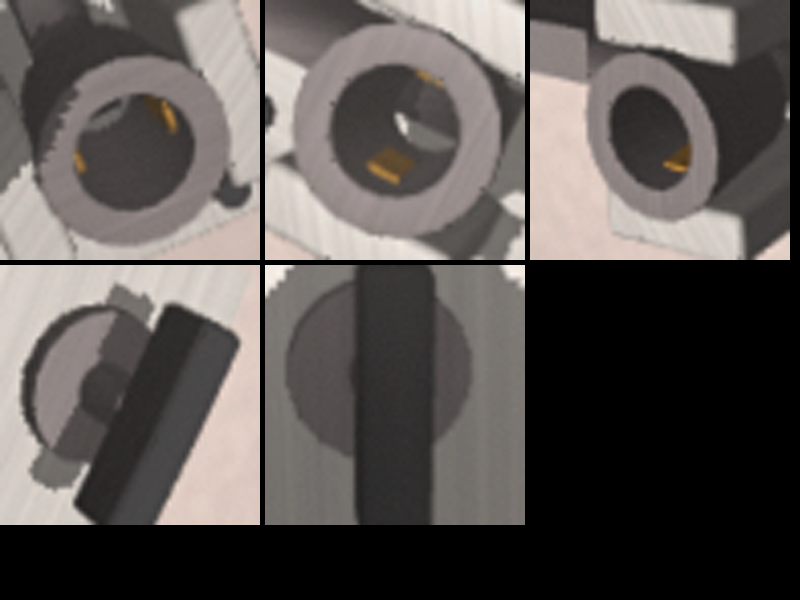

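Ring centres in the crops are (135,150), (131.5,130) and (122,136.5). In w3 the bar centre column is 129.5 and the collar centre is (113.5,103).

Run:
```python
from h import *;import pickle
np.set_printoptions(precision=4,suppress=True)
W=[0]+[pickle.load(open(f'pics/w{i}.pkl','rb')) for i in (1,2,3)];k=64/260.
px=lambda u,v,x,y:(u-32+x*k-.4,v-32+y*k-.4)
R=[ray(W[1],*px(371,228,135,150),True),ray(W[2],*px(204,153,131.5,130),True),ray(W[3],*px(66,218,122,136.5),True)]
T=ray(cams.calibration('top'),256.9,196.5)
print('ring wrist',tri(R),'w1,w2',tri(R[:2]),'all',tri(R+[T]));print([plane(*r,.12) for r in R+[T]])
# bar
im=cv2.imread('pics/w3.png');g=im.max(2)
m=(g<45).astype(np.uint8);n,l,s,c=cv2.connectedComponentsWithStats(m);i=l[186,319];print(s[i],c[i])
b=np.argwhere(l==i)[:,::-1].astype(np.float32);q=cv2.boxPoints(cv2.minAreaRect(b));print(q)
e=[plane(*ray(W[3],*p,True),.156) for p in q];print('corners@.156',np.array(e))
col=px(319,186,113.5,103);print('collar@.110',plane(*ray(W[3],*col,True),.110))
T2=ray(cams.calibration('top'),443.0,163.6);S2=ray(cams.calibration('scene'),133,159)
B=ray(W[3],*c[i],True);print('bar tri w3+top',tri([B,T2]),'+scene',tri([B,T2,S2]),plane(*B,.156))
# stand axis in w3? bar axis
print(status.sense()['position'],status.sense()['tool_rot'])
```

```text
ring wrist (array([0.5502, 0.0391, 0.1182]), [np.float64(0.00036291167200450824), np.float64(0.00013857713533789182), np.float64(0.00025191295967153096)]) w1,w2 (array([0.5503, 0.0391, 0.118 ]), [np.float64(0.00023941681114687715), np.float64(0.00023941681114676992)]) all (array([0.5504, 0.0387, 0.1185]), [np.float64(0.0006042524968041709), np.float64(0.00030514387056591755), np.float64(0.00036733425778576645), np.float64(0.0008642178618724142)])
[array([0.5504, 0.0401, 0.12  ]), array([0.5505, 0.0386, 0.12  ]), array([0.5506, 0.0375, 0.12  ]), array([0.5507, 0.038 , 0.12  ])]
[ 307  152   23   71 1412] [318.0921 186.4228]
[[307. 152.]
 [329. 152.]
 [329. 222.]
 [307. 222.]]
corners@.156 [[ 0.6438 -0.2746  0.156 ]
 [ 0.6448 -0.2959  0.156 ]
 [ 0.5738 -0.3009  0.156 ]
 [ 0.5731 -0.2784  0.156 ]]
collar@.110 [ 0.6085 -0.2883  0.11  ]
bar tri w3+top (array([ 0.609 , -0.2886,  0.152 ]), [np.float64(0.0009393539990294063), np.float64(0.0009393539990294104)]) +scene (array([ 0.6088, -0.288 ,  0.1543]), [np.float64(0.001249251092801288), np.float64(0.0009446570806305944), np.float64(0.00046588490086414783)]) [ 0.6103 -0.2873  0.156 ]
[ 0.6064 -0.2612  0.3005] [ 0.9999  0.0147 -0.0006  0.0019]
```

```bash
python3 -m handwheel '[[[0,0,1,0,-1.2,-2,1],[0,0,1,0,-2.4,-5,1],[0,0,1,0,-2.6,-8,1],[0,0,1,0,-2.6,-9,1],[0,0,1,0,-2.6,-9,1]]]' 40
python3 -c "
from h import *;s=status.sense();print(s['position'],s['tool_rot'],s['joint_positions'])"
```

```text
time: 2.75
position: [0.6058, -0.2758, 0.2087]
tool_rot: [1.0, 0.029, -0.002, -0.001]
force: [-0.4, -0.7, 0.5]
finger_gap: 0.0855
grip_force: 0.0
[ 0.60582968 -0.27583244  0.20869293] [ 9.99586513e-01  2.86687680e-02 -2.09156103e-03 -7.27873890e-04] [-0.25907005  0.54001267  0.85485547  1.65806074 -0.43760205  1.15141054
 -0.80411641]
```

```bash
python3 -m handwheel '[[[0,0,0,0.3,-1.2,-1,1],[0,0,0,0.3,-1.2,-2.5,1],[0,0,0,0.3,-1.2,-4,1],[0,0,0,0.3,-1.2,-4,1],[0,0,0,0.3,-1.2,-4,1]]]' 40
python3 -c "
from h import *;import pickle
c=cams.calibration('wrist');im=cams.grab_frame('wrist');cv2.imwrite('pics/w4.png',im);pickle.dump(c,open('pics/w4.pkl','wb'));s=status.sense();print(s['position'],s['tool_rot'])
cv2.imwrite('pics/w4b.png',np.clip(im*1.6,0,255).astype(np.uint8))"
```

```text
time: 3.17
position: [0.6102, -0.288, 0.1716]
tool_rot: [1.0, 0.029, -0.0, -0.0]
force: [-1.1, 0.3, 1.1]
finger_gap: 0.0853
grip_force: 0.0
[ 0.61038548 -0.28840641  0.17214982] [ 9.99580478e-01  2.89618664e-02  2.78081042e-04 -2.19866147e-05]
```

View pics/w4b.png

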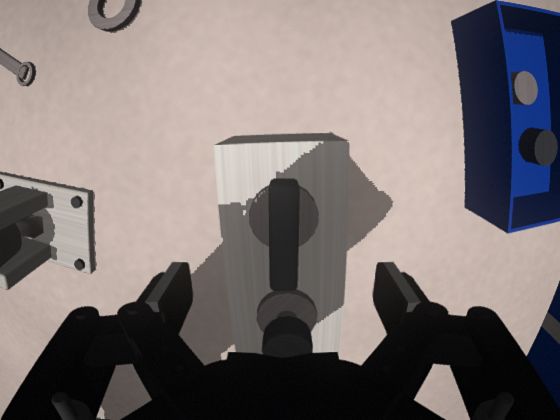

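The bar (column 284, rows 180–290) is centred between the fingers, whose midpoint is about column 283.

```bash
python3 - <<'E'
from h import *;import pickle
np.set_printoptions(precision=4,suppress=True)
c=pickle.load(open('pics/w4.pkl','rb'));W3=pickle.load(open('pics/w3.pkl','rb'))
print('collar',plane(*ray(c,284,217,True),.110))
for u,v in ((284,180),(284,238),(283,290)):print(plane(*ray(c,u,v,True),.156))
print(tri([ray(c,284,180,True),ray(W3,318,152,True)]),tri([ray(c,283,290,True),ray(W3,318,222,True)]))
E
python3 -m handwheel '[[[0,0,0,0,0,-1.5,1],[0,0,0,0,0,-3,1],[0,0,0,0,0,-4.3,1],[0,0,0,0,0,-4.3,1],[0,0,0,0,0,-4.3,0.8]]]' 60
```

```text
collar [ 0.6081 -0.2893  0.11  ]
[ 0.6452 -0.2869  0.156 ]
[ 0.6099 -0.289   0.156 ]
[ 0.5737 -0.2905  0.156 ]
(array([ 0.6425, -0.2869,  0.1423]), [np.float64(0.000233416157823977), np.float64(0.0002334161578240538)]) (array([ 0.5726, -0.2902,  0.154 ]), [np.float64(0.0003827598171353856), np.float64(0.00038275981713552747)])
time: 3.63
position: [0.6095, -0.2886, 0.1274]
tool_rot: [1.0, 0.029, -0.001, -0.0]
force: [0.1, -0.5, 0.8]
finger_gap: 0.0757
grip_force: 0.0
```

```bash
python3 -m handwheel '[[[0,0,0,0,0,0,0],[0,0,0,0,0,0,0],[0,0,0,0,0,0,0],[0,0,0,0,0,0,0],[0,0,0,0,0,0,0]]]' 70
python3 -m handwheel '[[[0,0,0,0,0,0,0],[0,0,0,0,0,0,0],[0,0,0,0,0,0.5,0],[0,0,0,0,0,1.5,0],[0,0,0,0,0,2.5,0]]]' 70
```

```text
time: 4.05
position: [0.6102, -0.2888, 0.1288]
tool_rot: [1.0, 0.029, 0.0, -0.0]
force: [-3.3, 2.3, 7.6]
finger_gap: 0.0154
grip_force: 68.5
time: 4.47
position: [0.6097, -0.2888, 0.1538]
tool_rot: [1.0, 0.029, -0.0, -0.0]
force: [0.3, 0.2, -4.2]
finger_gap: 0.015
grip_force: 68.6
```

```bash
python3 -m handwheel '[[[0,0,0,0,0,2.5,0],[0,0,0,0,0,5,0],[0,0,0,0,0,7.5,0],[0,0,0,0,0.5,9.6,0],[0,0,2,-0.3,2,10,0]]]'
python3 -m handwheel '[[[0,0,4,-0.6,3,0,0],[0,0,8,-1.2,6,0,0],[0,0,12,-1.9,9.5,0,0],[0,0,15,-2.6,13,0,0],[0,0,18,-3.3,16.5,0,0]]]'
python3 -m handwheel '[[[0,0,0,-0.7,3.5,0,0],[0,0,0,-1.4,7,0,0],[0,0,0,-1.9,9.5,0,0],[0,0,0,-2.2,11,0,0],[0,0,0,-2.2,11,0,0]]]'
python3 -c "
from h import *;s=status.sense();print(s['position'],s['tool_rot'],s['joint_positions'])"
```

```text
time: 4.88
position: [0.6076, -0.2719, 0.2581]
tool_rot: [0.999, 0.044, 0.002, 0.002]
force: [0.1, -0.1, -4.9]
finger_gap: 0.015
grip_force: 69.0
time: 5.3
position: [0.5733, -0.1027, 0.2541]
tool_rot: [0.979, 0.203, 0.0, -0.0]
force: [0.8, 0.4, -4.4]
finger_gap: 0.0148
grip_force: 69.0
time: 5.72
position: [0.5515, 0.01, 0.2539]
tool_rot: [0.979, 0.204, 0.0, -0.001]
force: [0.1, -0.1, -4.4]
finger_gap: 0.0152
grip_force: 69.1
[0.5514943  0.0100009  0.25390744] [ 9.78985918e-01  2.03925923e-01  2.58671992e-04 -8.49965904e-04] [-0.82103616  0.23093049  0.81763138  1.86640188 -0.18832436  1.12255552
 -1.09452698]
```

```bash
python3 -m handwheel '[[[0,0,0,0,1.5,0,0],[0,0,0,0,2.95,0,0],[0,0,0,0,2.95,0,0],[0,0,0,0,2.95,-1.5,0],[0,0,0,0,2.95,-2,0]]]'
python3 -c "
from h import *;import pickle
c=cams.calibration('wrist');im=cams.grab_frame('wrist');s=status.sense();print(s['position'],s['tool_rot']);pickle.dump(c,open('pics/w5.pkl','wb'));cv2.imwrite('pics/w5.png',im)
f=cams.grab_frame('scene');cv2.imwrite('pics/s5.png',f)
a=cv2.resize(im[150:330,170:410],(400,300),interpolation=2);b=cv2.resize(f[110:320,200:400],(400,420),interpolation=2)
o=np.zeros((420,800,3),np.uint8);o[:300,:400]=a;o[:,400:]=b
cv2.imwrite('pics/c6.png',np.clip(o*1.7,0,255).astype(np.uint8))"
```

```text
time: 6.13
position: [0.5516, 0.0351, 0.2327]
tool_rot: [0.979, 0.202, -0.0, -0.0]
force: [-0.2, -1.2, -5.5]
finger_gap: 0.015
grip_force: 69.1
[0.55117481 0.03488609 0.2321173 ] [ 9.79508718e-01  2.01399981e-01 -8.40489321e-04  1.13222471e-04]
```

View pics/c6.png

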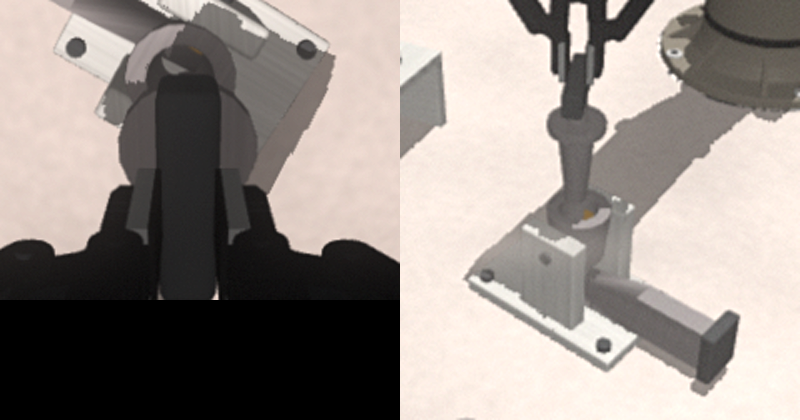

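The wrist view shows the collar centre at about (283,240). The scene view shows the shank tip (286,214) hovering over the ring (289,217), slightly to its left.

```bash
python3 - <<'E'
from h import *;import pickle
np.set_printoptions(precision=4,suppress=True)
c=pickle.load(open('pics/w5.pkl','rb'));S=cams.calibration('scene')
p=plane(*ray(c,283.1,240,True),.214);print('collar',p)
s=status.sense();print(s['position'],s['time'])
print('tip',plane(*ray(S,286,213),.129),'ring scene',plane(*ray(S,289.6,217.4),.12),
 'collar sc', plane(*ray(S,200+176/2,110+123/2),.210))
E
python3 -m handwheel '[[[0,0,0,0,0,0,0],[0,0,0,0,0,0,0],[0,0,0,0,0,0,0],[0,0,0,0,0,0,0],[0,0,0,0,0,0,0]]]'
```

```text
collar [0.5491 0.0338 0.214 ]
[0.5514 0.0348 0.2328] 6.2333
tip [0.562  0.0393 0.129 ] ring scene [0.5596 0.0456 0.12  ] collar sc [0.5503 0.0347 0.21  ]
time: 6.65
position: [0.5521, 0.0356, 0.2335]
tool_rot: [0.979, 0.202, 0.0, -0.0]
force: [0.8, 0.2, -4.4]
finger_gap: 0.015
grip_force: 69.1
```

```bash
python3 -m handwheel '[[[0,0,0,0,0.42,0,0],[0,0,0,0,0.42,-1,0],[0,0,0,0,0.42,-2,0],[0,0,0,0,0.42,-3,0],[0,0,0,0,0.42,-4,0]]]'
python3 -m handwheel '[[[0,0,0,0,0,-0.6,0],[0,0,0,0,0,-1.2,0],[0,0,0,0,0,-1.8,0],[0,0,0,0,0,-2.2,0],[0,0,0,0,0,-2.2,0]]]'
```

```text
time: 7.07
position: [0.5515, 0.0398, 0.1917]
tool_rot: [0.979, 0.202, -0.0, 0.0]
force: [-0.7, 0.3, -4.4]
finger_gap: 0.0149
grip_force: 69.1
time: 7.48
position: [0.5516, 0.0398, 0.1704]
tool_rot: [0.979, 0.202, -0.0, 0.0]
force: [-0.2, -0.4, -5.4]
finger_gap: 0.0153
grip_force: 69.1
```

```bash
python3 -m handwheel '[[[0,0,0,0,0,-0.3,0],[0,0,0,0,0,-0.6,0],[0,0,0,0,0,-0.9,0],[0,0,0,0,0,-0.9,0],[0,0,0,0,0,-0.9,0]]]'
python3 -m handwheel '[[[0,0,4,-0.01,0,-0.05,0],[0,0,9,-0.02,0.01,-0.1,0],[0,0,14,-0.03,0.02,-0.2,0],[0,0,18,-0.04,0.02,-0.3,0],[0,0,20,-0.05,0.03,-0.35,0]]]'
```

```text
time: 7.9
position: [0.552, 0.0399, 0.1622]
tool_rot: [0.979, 0.202, -0.0, -0.0]
force: [-0.4, 0.0, -3.5]
finger_gap: 0.0149
grip_force: 69.1
time: 8.32
position: [0.5517, 0.0402, 0.159]
tool_rot: [0.929, 0.371, 0.0, -0.0]
force: [0.5, -0.5, -2.5]
finger_gap: 0.0151
grip_force: 69.2
```

```bash
python3 -m handwheel '[[[0,0,4,-0.01,0.01,-0.1,0],[0,0,9,-0.02,0.02,-0.2,0],[0,0,14,-0.03,0.02,-0.3,0],[0,0,18,-0.04,0.03,-0.4,0],[0,0,20,-0.04,0.03,-0.45,0]]]'
python3 -c "
from h import *;s=status.sense();print(s['force'],s['torque'],s['position'])"
```

```text
time: 8.73
position: [0.552, 0.0405, 0.1552]
tool_rot: [0.85, 0.526, 0.001, 0.0]
force: [-0.4, 0.6, 7.4]
finger_gap: 0.0153
grip_force: 70.5
[-0.4082683   0.56761149  7.38270431] [ 0.10539968  0.18476615 -0.10764317] [0.55199989 0.04052317 0.15522922]
```

```bash
python3 -m handwheel '[[[0,0,4,0,0.01,-0.1,0],[0,0,8,-0.01,0.01,-0.25,0],[0,0,12,-0.02,0.02,-0.4,0],[0,0,16,-0.03,0.02,-0.55,0],[0,0,19,-0.03,0.02,-0.65,0]]]'
python3 -c "
from h import *;s=status.sense();print(s['force'],s['torque'],s['position'],s['tool_rot'])"
```

```text
time: 9.15
position: [0.5518, 0.0407, 0.1489]
tool_rot: [0.752, 0.659, 0.001, 0.0]
force: [-1.6, 0.1, 11.8]
finger_gap: 0.0148
grip_force: 71.2
[-1.60444966  0.1465846  11.78276291] [-0.25837861  0.41715539 -0.10345461] [0.55183734 0.04072766 0.14888162] [7.51944272e-01 6.59225590e-01 1.10478247e-03 4.61800350e-04]
```

```bash
python3 -m handwheel '[[[0,0,0,0,0,-0.05,0],[0,0,0,0,0,-0.1,0],[0,0,0,0,0,-0.15,0],[0,0,0,0,0,-0.2,0],[0,0,0,0,0,-0.2,0]]]'
python3 -c "
from h import *;s=status.sense();print(s['force'],s['torque'],s['position'],s['tool_rot'])
f=cams.grab_frame('scene');im=cams.grab_frame('wrist')
a=cv2.resize(im[150:330,170:410],(400,300),interpolation=2);b=cv2.resize(f[110:320,200:400],(400,420),interpolation=2)
o=np.zeros((420,800,3),np.uint8);o[:300,:400]=a;o[:,400:]=b
cv2.imwrite('pics/c7.png',np.clip(o*1.7,0,255).astype(np.uint8))"
```

```text
time: 9.57
position: [0.552, 0.0406, 0.1486]
tool_rot: [0.753, 0.658, 0.002, 0.0]
force: [-14.5, -1.5, 41.7]
finger_gap: 0.0152
grip_force: 74.8
[-14.46213204  -1.52954208  41.73846857] [-0.25759145  3.09505014 -0.01142731] [0.55204103 0.04060895 0.14863323] [7.53281912e-01 6.57695743e-01 1.62280861e-03 1.93294633e-04]
```

View pics/c7.png

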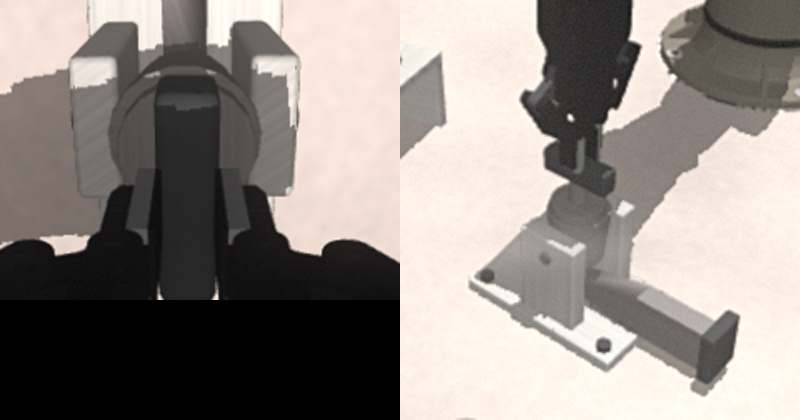

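The collar sits on the sleeve with no gap and the bar is in line with the key, and the 42 N stop confirms it is home. Next I release and back away.

```bash
python3 -m handwheel '[[[0,0,0,0,0,0.1,0],[0,0,0,0,0,0.2,0],[0,0,0,0,0,0.2,0.4],[0,0,0,0,0,0.2,1],[0,0,0,0,0,0.2,1]]]' 60
python3 -m handwheel '[[[0,0,0,0,0,0.2,1],[0,0,0,0,0,0.2,1],[0,0,0,0,0,2,1],[0,0,0,0,0,5,1],[0,0,0,0,0,8,1]]]'
python3 -c "
from h import *;s=status.sense();print(s['force'],s['position'],s['tool_rot'],s['joint_positions'])
cv2.imwrite('pics/t8.png',cams.grab_frame('top'));cv2.imwrite('pics/s8.png',cams.grab_frame('scene'))"
```

```text
time: 10.08
position: [0.5509, 0.0407, 0.1478]
tool_rot: [0.753, 0.658, 0.0, 0.0]
force: [0.6, -0.3, -0.2]
finger_gap: 0.0509
grip_force: 0.0
time: 10.5
position: [0.5502, 0.0403, 0.2282]
tool_rot: [0.753, 0.658, -0.001, -0.0]
force: [1.3, 0.4, 0.6]
finger_gap: 0.085
grip_force: 0.0
[1.25114217 0.37602213 0.55655122] [0.55015508 0.0403294  0.22815249] [ 7.53247152e-01  6.57736769e-01 -1.01243692e-03 -2.12362601e-04] [-0.65035314  0.22441662  0.5420705   1.88591131 -0.13049159  1.06811714
 -0.19125094]
```

```bash
python3 -m handwheel '[[[0,0,0,0.4,3,0.5,1],[0,0,0,0.9,7,0.5,1],[0,0,0,1.4,11,0.5,0.5],[0,0,0,1.9,15,0.5,0],[0,0,0,2.4,18.5,0.5,0]]]'
python3 -m handwheel '[[[0,0,0,0.3,2.5,0,0],[0,0,0,0.3,2.5,-3,0],[0,0,0,0.3,2.5,-6,0],[0,0,0,0.3,2.5,-9,0],[0,0,0,0.3,2.5,-10,0]]]'
python3 -c "
from h import *;import pickle
s=status.sense();print(s['force'],s['position'],s['tool_rot'],s['joint_positions'])
f=cams.grab_frame('scene');t=cams.grab_frame('top');cv2.imwrite('pics/t9.png',t)
a=cv2.resize(t[120:250,140:320],(400,289),interpolation=2);b=cv2.resize(f[110:320,200:400],(400,420),interpolation=2)
o=np.zeros((420,800,3),np.uint8);o[:289,:400]=a;o[:,400:]=b
cv2.imwrite('pics/c9.png',np.clip(o*1.7,0,255).astype(np.uint8))"
```

```text
time: 11.02
position: [0.5744, 0.2286, 0.2324]
tool_rot: [0.753, 0.658, 0.0, -0.0]
force: [-0.5, -0.2, 0.8]
finger_gap: 0.0517
grip_force: 0.0
time: 11.43
position: [0.5756, 0.25, 0.1284]
tool_rot: [0.753, 0.658, -0.003, -0.0]
force: [-1.3, -0.1, -0.4]
finger_gap: -0.0
grip_force: 0.0
[-1.27912295 -0.13475933 -0.37165187] [0.57558247 0.24999122 0.12835601] [ 7.52950487e-01  6.58071717e-01 -2.64786659e-03 -4.08718083e-04] [-0.82814084  0.45903816  0.4168191   1.80504882 -0.22495284  0.92976711
 -0.44759945]
```

View pics/c9.png

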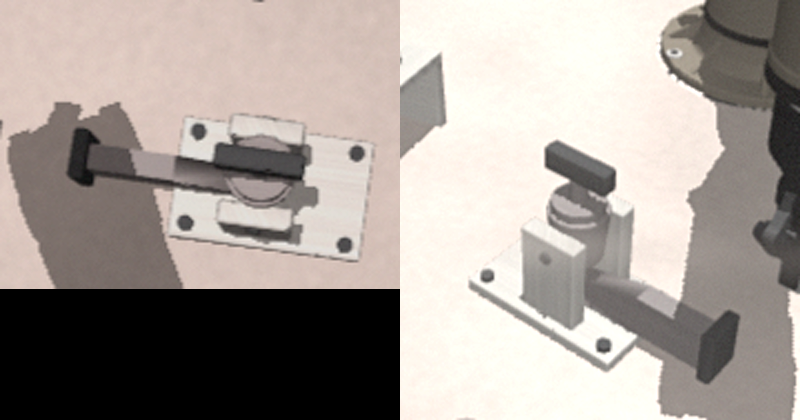

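The plug is seated with its crossbar along the key, and the hand is clear beyond the head. Next I descend and push.

```bash
python3 -m handwheel '[[[0,0,0,0,0,-3,0],[0,0,0,0,0,-6,0],[0,0,0,0,0,-9,0],[0,0,0,0,0,-9.6,0],[0,0,0,0,-1,-9.6,0]]]'
python3 -m handwheel '[[[0,0,0,-0.1,-0.8,0,0],[0,0,0,-0.2,-1.6,0,0],[0,0,0,-0.3,-2.2,0,0],[0,0,0,-0.4,-2.8,0,0],[0,0,0,-0.4,-3,0,0]]]'
```

```text
time: 11.95
position: [0.5774, 0.2422, 0.0366]
tool_rot: [0.752, 0.659, -0.0, -0.0]
force: [0.2, -0.4, 0.7]
finger_gap: -0.0
grip_force: 0.0
time: 12.37
position: [0.5743, 0.2099, 0.0379]
tool_rot: [0.753, 0.658, 0.001, 0.0]
force: [1.2, 2.2, 0.7]
finger_gap: -0.0001
grip_force: 1.3
```

```bash
python3 -m handwheel '[[[0,0,0,-0.06,-0.5,0,0],[0,0,0,-0.12,-1,0,0],[0,0,0,-0.18,-1.5,0,0],[0,0,0,-0.25,-2,0,0],[0,0,0,-0.31,-2.5,0,0]]]'
python3 -m handwheel '[[[0,0,0,-0.06,-0.5,0,0],[0,0,0,-0.12,-1,0,0],[0,0,0,-0.18,-1.5,0,0],[0,0,0,-0.25,-2,0,0],[0,0,0,-0.25,-2,0,0]]]'
```

```text
time: 12.78
position: [0.5714, 0.1886, 0.0373]
tool_rot: [0.752, 0.659, 0.002, -0.001]
force: [2.8, 18.6, -0.5]
finger_gap: -0.0
grip_force: 9.0
time: 13.2
position: [0.5686, 0.167, 0.0372]
tool_rot: [0.753, 0.658, 0.001, -0.0]
force: [1.2, 6.6, 3.7]
finger_gap: 0.0002
grip_force: 3.1
```

```bash
python3 -m handwheel '[[[0,0,0,-0.06,-0.5,0,0],[0,0,0,-0.1,-0.8,0,0],[0,0,0,-0.13,-1.1,0,0],[0,0,0,-0.17,-1.4,0,0],[0,0,0,-0.17,-1.4,0,0]]]'
python3 -m handwheel '[[[0,0,0,-0.03,-0.2,0,0],[0,0,0,-0.05,-0.4,0,0],[0,0,0,-0.06,-0.5,0,0],[0,0,0,-0.06,-0.5,0,0],[0,0,0,-0.06,-0.5,0,0]]]'
```

```text
time: 13.62
position: [0.5667, 0.1521, 0.0371]
tool_rot: [0.753, 0.658, 0.001, -0.0]
force: [0.5, 4.2, 2.0]
finger_gap: -0.0002
grip_force: 1.9
time: 14.03
position: [0.5663, 0.1489, 0.0371]
tool_rot: [0.753, 0.659, 0.001, -0.0]
force: [1.0, 11.6, 1.4]
finger_gap: -0.0002
grip_force: 6.1
```

```bash
python3 -m handwheel '[[[0,0,0,-0.01,-0.05,0,0],[0,0,0,-0.01,-0.1,0,0],[0,0,0,-0.02,-0.15,0,0],[0,0,0,-0.02,-0.15,0,0],[0,0,0,-0.02,-0.15,0,0]]]'
```

```text
time: 14.45
position: [0.5663, 0.1489, 0.0372]
tool_rot: [0.752, 0.659, 0.002, -0.001]
force: [2.3, 18.7, -0.2]
finger_gap: 0.0001
grip_force: 9.5
```

```bash
python3 -m handwheel '[[[0,0,0,-0.02,-0.1,0,0],[0,0,0,-0.02,-0.2,0,0],[0,0,0,-0.02,-0.2,0,0],[0,0,0,-0.02,-0.2,0,0],[0,0,0,-0.02,-0.2,0,0]]]'
python3 -m handwheel '[[[0,0,0,0.1,0.8,0,0],[0,0,0,0.4,3,0,0],[0,0,0,0.8,6,1,0],[0,0,0,1.1,9,3,0],[0,0,0,1.1,11,6,0]]]'
python3 -m handwheel '[[[0,0,0,0,2,3,0],[0,0,0,0,3,6,0],[0,0,0,0,4,8,0],[0,0,0,0,4,8,0],[0,0,0,0,4,8,0]]]'
python3 -c "
from h import *
f=cams.grab_frame('scene');t=cams.grab_frame('top')
a=cv2.resize(t[120:250,140:320],(400,289),interpolation=2);b=cv2.resize(f[110:320,200:400],(400,420),interpolation=2)
o=np.zeros((420,800,3),np.uint8);o[:289,:400]=a;o[:,400:]=b
cv2.imwrite('pics/c10.png',np.clip(o*1.7,0,255).astype(np.uint8))
T=cams.calibration('top')
for b in blobs(t,(170,170,215,215),50):print(b[:3])"
```

```text
time: 14.87
position: [0.5663, 0.1488, 0.0372]
tool_rot: [0.752, 0.66, 0.003, -0.001]
force: [4.2, 27.5, -3.9]
finger_gap: -0.0003
grip_force: 14.0
time: 15.28
position: [0.575, 0.2551, 0.0953]
tool_rot: [0.753, 0.659, -0.002, -0.0]
force: [-0.4, -0.3, 0.1]
finger_gap: 0.0001
grip_force: 0.0
time: 15.7
position: [0.5766, 0.2937, 0.1775]
tool_rot: [0.753, 0.658, 0.001, 0.0]
force: [0.4, -0.3, -0.7]
finger_gap: 0.0001
grip_force: 0.0
(np.int32(196), [209.8, 195.5], [25.0, 9.0])
```

View pics/c10.png

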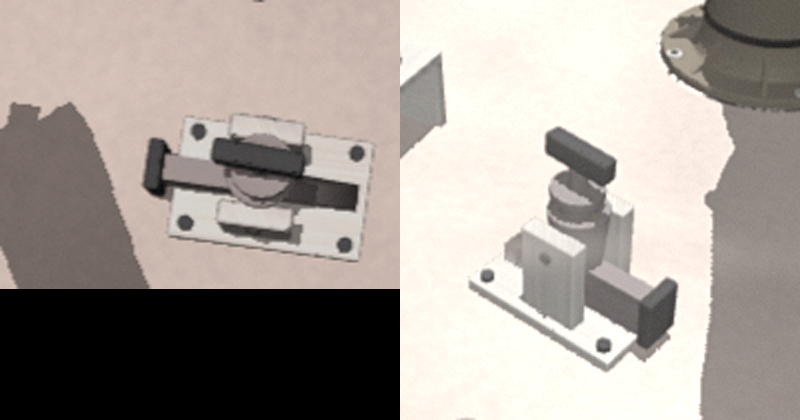

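The key head has moved fully in, and the plug stands upright and raised about 14 mm in the socket, with the bar still in line. The robot is clear, so I'm handing in.

```bash
python3 -c "
from bench import ticket;print(ticket.sign_off())"
```

```text
the job is handed in; nothing more can be done
None
```

I seated the taper plug home with a twist of about 60° until its crossbar lined up with the key, released it, and broke it loose by driving the key to its stop. It now stands loose in the socket, the round-knobbed pin was not touched, and the job is handed in at about 16 s (the hand-in gave no verdict).

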